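# Find the ring stand that grips, for the sloping ledge

## Task

One of the three look-alike slate ring stands on the frosted glass shelf still has feet that grip; the other two have gone slick and would slide off the sloping ledge. Leaving all three down on the glass, drag each by its tab some 6 cm and feel which resists by far the most; then lift that one and set it gently flat on the middle of the sloping ledge, where it must stay when you let go. No stand may slide down the ledge, do not bear down hard on any glass, and leave the other two stands lying flat on the shelf and everything else where it is.

Things in the scene. Friction and masses are not known exactly. Their poses are not given: they have to be found in the camera images.
- shelf: Frosted glass shelf, fixed, 410 (x) x 860 (y) mm, on the marble counter; origin on the counter plane under its middle, the glass top is 45 mm above the origin. A thin steel rail runs along its far edge, 35 mm above the glass
- stand_a: One of three look-alike ring stands, 500 g give or take a quarter. Dark slate plate 84 long (x) x 64 wide (y) mm with two thin brass inlays, its top 12 mm above the surface it stands on, on four small hidden feet (33 mm before and behind, 23 mm to either side of the middle); an upright steel tab in the middle. The same either way round. Origin: centre of the underside of the feet
- stand_a_tab (a point): Point on the middle axis of stand_a's tab, 30 mm above the underside of its feet; axes as the stand. Tab: upright steel plate 10 mm thick (x), 34 mm wide (y), from the slate (12 mm) up to 43 mm; 37 mm of free plate before and behind it
- stand_b: Another of the three look-alike stands, same sizes, origin and axes as stand_a. Which stand's feet grip glass cannot be seen: pulled level along the glass, the one that grips needs 3 to 6.5 N, either slick one under 1 N (own weight only), and it alone stays put on the ledge
- stand_b_tab (a point): Point on the middle axis of stand_b's tab, 30 mm above the underside of its feet; axes as the stand. Tab: upright steel plate 10 mm thick (x), 34 mm wide (y), from the slate (12 mm) up to 43 mm; 37 mm of free plate before and behind it
- stand_c: Another of the three look-alike stands, same sizes, origin and axes as stand_a
- stand_c_tab (a point): Point on the middle axis of stand_c's tab, 30 mm above the underside of its feet; axes as the stand. Tab: upright steel plate 10 mm thick (x), 34 mm wide (y), from the slate (12 mm) up to 43 mm; 37 mm of free plate before and behind it
- ledge: Sloping frosted glass ledge, fixed on the left of the shelf, blue-green tint, 200 (x) x 116 (y) mm: a plane that rises 0.34 rad (19.5 degrees) towards its own +x; x and y level, z up. Origin on the shelf's glass under its middle. A steel lip across its low (-x) end, 26 mm above the shelf, stands 20 mm proud of the plane
- ledge_mid (a point): Centre of the sloping plane of the ledge, on its surface, 40 mm above the shelf's glass; axes as the ledge (level, not tilted)
- dispenser: Bystander: white pump dispenser with a grey press head, empty, 50 dia x 95 mm high. Origin at the centre of its underside
- pill_crusher: Bystander: stainless pill crusher, upright cylinder 46 dia x 80 mm high. Origin at the centre of its underside
- denture_brush: Bystander: yellow denture brush lying down, 175 x 14 x 20 mm. Origin at the centre of its underside
- ring_dish: Bystander: blue ceramic ring dish, 84 dia x 26 mm high. Origin at the centre of its underside
- glasses_case: Bystander: tortoiseshell glasses case, closed, 58 x 155 x 36 mm. Origin at the centre of its underside
- cotton_jar: Bystander: green glass jar with steel cap, 56 dia x 75 mm high. Origin at the centre of its underside
- pill_organiser: Bystander: blue seven-day pill box, 45 x 130 x 25 mm. Origin at the centre of its underside
Things that resemble listed ones, but are neither listed nor needed, are in the scene too. Leave any red look-alike of the stand_a alone.

How it is judged:
By the outcome, as a careful person would: the job done as asked, in the order asked, and still so for the second after the job is handed in, with the robot touching nothing.
It also fails if it takes over 72 s, if anything falls off the work surface, if the arm or the gripper's body presses on something with over 40 N, if the wrist force passes 120 N, or if a joint passes its speed limit or range.

## Robot

A 6-joint arm with a two-finger parallel gripper is mounted at the origin on the work surface. World frame = base frame: x ahead of the robot, y to its left, z up, the work surface at z = 0. Lengths are in mm, angles in rad, forces in N, time in s.
With the tool pointing down it reaches from about 350 to 950 mm from the base axis. Payload 17.4 kg.
Tool frame: the origin (TCP) lies midway between the tips of the shut fingers; the grasp point (between the pads) lies 19 mm behind it; z points along the fingers, x is the direction in which the jaws open and shut, and the axes are right-handed (so a half turn about z gives the same grasp; the last joint's range is limited). The gripper opens to 93 mm and grips with 3 to 60 N. Pads are 15 mm wide; open, the fingers measure 128 mm over their backs; the gripper's body (75 mm by 188 mm) begins 65 mm behind the grasp point.
Start: joints at [-1.283, 0.116, 1.442, -0, 1.584, -0.038], TCP at [216.036, -639.5, 218.646] pointing down, gripper open.
Joint ranges: [-2.83, 2.83], [-0.83, 2.19], [0.07, 2.5], [-1.14, 4.28], [0.01, 3], [-2.97, 2.97]. Speed limits (rad/s): [1.89, 1.89, 2.22, 3.14, 3.14, 3.14].

## Interface

Orientations are given as a unit quaternion [w, x, y, z].
In Python, from station import ctrl gives the robot as it stands. The module is installed in compiled form; this text tells all that it offers.
- The arm moves only by the tool move_arm, never from a script. Its argument "targets" is a list of rows, each a list of 5 numbers: the opening, from 0 (shut) to 1 (fully open), then the shift along the tool's x, y, z each as a share of 30 mm, from -1 to 1, then the turn about the tool's z as a share of 6 degrees, from -1 to 1. In form: [[grip, dx, dy, dz, twist], ...]. A call has 1 to 12 rows; each row shifts and turns the pose as measured when the row begins, along the tool's axes as they then stand; what a row does not reach is not made up. A row lasts 1/10 s, in which the tool goes at most 50 mm and 8.59 degrees, less where a joint would pass 70% of its speed; a pose out of reach is approached as far as the arm can. A call with a number of a shift or a turn outside -1 to 1 is refused whole. A call with a gripper value outside its range is refused whole. The fingers move at their own pace and stop on an object; the grip force is fixed at half the most. Time passes only in rows, so rows that do not move let the fingers close. It gives the time, the measured TCP pose, the force and the opening at its end, in the units of the state.
- ctrl.get_obs(): the state, without advancing time (a new reading comes with each control period).
- ctrl.read_camera(name): name is "scene" or "side" or "wrist"; returns a dict with "frame" (400x640x3 uint8, blue, green, red), "mtx" (3x3 intrinsics, pixels), "view" (4x4, takes a point from world to camera coordinates); the wrist camera has in their place "mount" (4x4, takes a point from camera to tool coordinates, whose origin is the TCP and whose axes are the tool frame's). Camera axes: x right, y up, looking along -z (the intrinsics and any distortion apply to the point x, -y, -z); pixel columns grow to the right and rows downward; lengths in mm; the calibration is good to about 2 mm. The wrist camera is an equidistant fisheye: a pixel r from the principal point sees the ray r / f radians off the axis. A picture is of the moment at which its call begins: read the wrist's pose just before it. There is no depth.
- ctrl.sign_off(): hands the job in, once; it reports no verdict.
The state is a dict: "clock": time; "q": joint angles; "qd": joint speeds; "tau": joint torques, N m; "tool_pos": TCP position; "tool_rot": TCP orientation; "wrist_force": force on the tool from outside, world axes, zero at the start; "moment": the same for the moment, N m; "gripper_width": opening from 0.0 (shut) to 1.0 (fully open).
Only numpy, scipy, OpenCV 4.12 (cv2) and the standard library are available. Lean on these libraries where they do the work, as an engineer would, in place of code of your own. Each camera call takes 0.05 s, during which the arm holds its last target.

## Working session

There is one attempt and no reset: what is moved stays moved. The work goes in short steps, Python scripts to look and compute and a tool call to move; the robot and the scene stay as the last step left them, time stands still between calls to the robot, and variables do not carry over. Pictures are saved under pics/ and viewed, and the job is handed in when it is done.

Besides the shell and the picture viewer there is one more tool, called after ">>>" by a JSON object that holds its "method" and its "body", one argument or row to a line. move_arm: Moves the arm, as the interface text tells. Shift numbers are shares of 30 mm and turn numbers shares of 6 degrees, none past 1 either way. Its arguments: {"type":"object","properties":{"targets":{"type":"array"}},"required":["targets"]}

```bash
mkdir -p pics; cat > h.py <<'E'
import numpy as np,cv2
from station import ctrl
from scipy.spatial.transform import Rotation as R
def ray(cam,u,v):
    K=cam['mtx'];V=np.array(cam['view'])
    d=np.array([(u-K[0][2])/K[0][0],-(v-K[1][2])/K[1][1],-1.])
    Rm=V[:3,:3];t=V[:3,3]
    return -Rm.T@t, Rm.T@d
def plane(cam,u,v,z):
    o,d=ray(cam,u,v); return o+d*(z-o[2])/d[2]
def proj(cam,p):
    V=np.array(cam['view']);K=cam['mtx'];c=V[:3,:3]@p+V[:3,3]
    return K[0][0]*c[0]/-c[2]+K[0][2],K[1][1]*(-c[1])/-c[2]+K[1][2]
E
python3 - <<'E'
from h import *
o=ctrl.get_obs();print(o)
for n in('scene','side','wrist'):
    c=ctrl.read_camera(n);cv2.imwrite(f'pics/{n}0.png',c['frame']);print(n,c['mtx'],c.get('view',c.get('mount')),[k for k in c])
    np.save(f'pics/{n}0.npy',c,allow_pickle=True)
E
```

```text
{'clock': 0.0, 'q': array([-1.28280555e+00,  1.16529495e-01,  1.44229814e+00, -2.48275064e-05,
        1.58399290e+00, -3.78501014e-02]), 'qd': array([ 0.00026491,  0.00048496, -0.00049744,  0.00084154,  0.00126506,
       -0.00076127]), 'tau': array([-4.52044687e-04, -7.21270466e+01, -6.22606158e+01,  7.81206088e-02,
        2.38472410e-02, -3.55723148e-05]), 'tool_pos': array([ 215.96327795, -639.29516346,  217.855428  ]), 'tool_rot': array([-3.66773722e-04,  8.12436072e-01, -5.83049957e-01, -4.92499749e-04]), 'wrist_force': array([ 0.13576332,  0.71670495, -0.24964777]), 'moment': array([ 0.02144151, -0.03706089, -0.01011202]), 'gripper_width': 0.9990400983079569}
scene [[421.75185075   0.         323.31136379]
 [  0.         421.75185075 197.81047584]
 [  0.           0.           1.        ]] [[-8.30176281e-01  5.57495184e-01  2.54206586e-03  4.55931946e+02]
 [-3.69610882e-01 -5.53796493e-01  7.46121464e-01  1.31847697e+02]
 [ 4.17366910e-01  6.18472768e-01  6.65805000e-01 -1.20316970e+03]
 [ 0.00000000e+00  0.00000000e+00  0.00000000e+00  1.00000000e+00]] ['frame', 'mtx', 'view
[... 156 characters left out ...]
84614498e-01 -3.05978450e-03  4.04878090e+02]
 [ 3.54994067e-01 -4.96791992e-01  7.91945029e-01 -2.45932348e+02]
 [-4.64502622e-01  6.41423109e-01  6.10584727e-01 -1.03673670e+03]
 [ 0.00000000e+00  0.00000000e+00  0.00000000e+00  1.00000000e+00]] ['frame', 'mtx', 'view']
wrist [[309.70691629   0.         321.02104467]
 [  0.         309.70691629 200.22803236]
 [  0.           0.           1.        ]] [[ 9.99999414e-01  7.95412116e-04 -7.34798184e-04 -4.64933814e-01]
 [ 5.85173707e-04 -9.67892945e-01 -2.51362097e-01 -6.80925354e+01]
 [-9.11142436e-04  2.51361520e-01 -9.67892843e-01 -1.65438586e+02]
 [ 0.00000000e+00  0.00000000e+00  0.00000000e+00  1.00000000e+00]] ['frame', 'mtx', 'mount']
```

View pics/scene0.png

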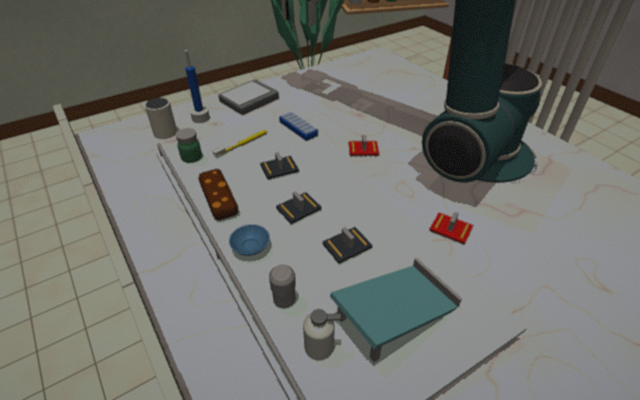

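View pics/side0.png

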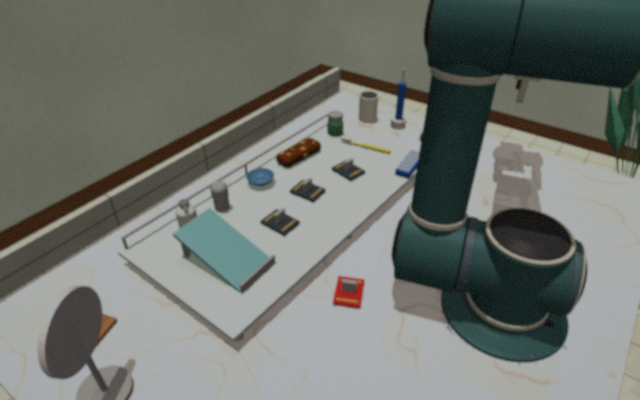

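View pics/wrist0.png

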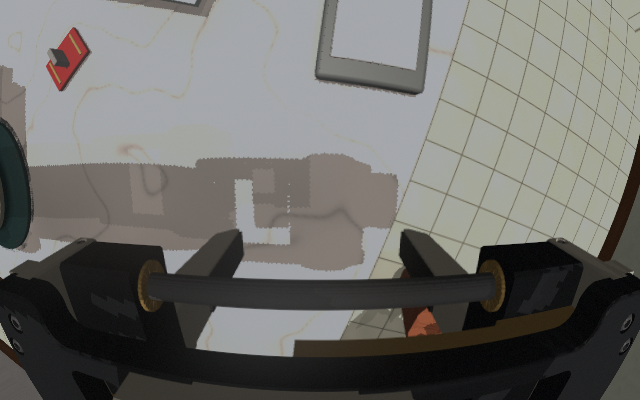

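```bash
cat >> h.py <<'E'
def stands(cam,boxes,z=57.,thr=75,save=None):
    f=cam['frame'];out=[]
    hsv=cv2.cvtColor(f,cv2.COLOR_BGR2HSV)
    for (x0,y0,x1,y1) in boxes:
        m=np.zeros(f.shape[:2],np.uint8)
        s=f[y0:y1,x0:x1].max(2)
        m[y0:y1,x0:x1]=(s<thr)*255
        m=cv2.morphologyEx(m,cv2.MORPH_CLOSE,np.ones((5,5),np.uint8))
        cs,_=cv2.findContours(m,cv2.RETR_EXTERNAL,cv2.CHAIN_APPROX_NONE)
        c=max(cs,key=cv2.contourArea)[:,0,:]
        h=cv2.convexHull(c)[:,0,:]
        w=np.array([plane(cam,u,v,z)[:2] for u,v in h],np.float32)
        r=cv2.minAreaRect(w);out.append(r)
        if save is not None: save[m>0]=(0,0,255)
    return out
E
python3 - <<'E'
from h import *
B={'scene':[(255,145,303,183),(272,186,326,227),(317,222,378,266)],'side':[(325,150,370,185),(284,172,330,206),(255,200,304,238)]}
for n in B:
    c=np.load(f'pics/{n}0.npy',allow_pickle=True).item()
    for b in B[n]:
        x0,y0,x1,y1=b; print(n,np.percentile(c['frame'][y0:y1,x0:x1].max(2),[5,15,25,35,50,70]))
    s=c['frame'].copy()
    for r in stands(c,B[n],save=s):print(n,r)
    x=(240,140,400,280) if n=='scene' else (240,140,400,250)
    im=np.vstack([c['frame'][x[1]:x[3],x[0]:x[2]],s[x[1]:x[3],x[0]:x[2]]])
    cv2.imwrite(f'pics/{n}c.png',cv2.resize(im,None,fx=2.1,fy=2.1,interpolation=cv2.INTER_CUBIC))
E
```

```text
scene [ 42.    47.    67.75 117.   145.   147.  ]
scene [ 42.  47.  56. 107. 145. 147.]
scene [ 43.    47.    54.   100.05 145.   147.  ]
scene ((552.092529296875, -197.10328674316406), (78.18878936767578, 81.10636138916016), 78.63090515136719)
scene ((589.980712890625, -44.02609634399414), (84.18486785888672, 73.67460632324219), 2.4380128383636475)
scene ((564.9666137695312, 107.8070068359375), (69.51660919189453, 84.07369995117188), 88.33760070800781)
side [ 54.7  74.1 120.5 166.  174.  175. ]
side [ 53.    64.   109.   147.05 173.   174.  ]
side [ 53.    62.   103.25 141.7  173.   174.  ]
side ((537.0518188476562, -189.17669677734375), (68.96859741210938, 78.2513427734375), 69.88180541992188)
side ((573.1480102539062, -35.63594055175781), (71.0103988647461, 78.8608169555664), 79.66387176513672)
side ((552.2159423828125, 110.92162322998047), (63.31984329223633, 79.97321319580078), 86.8818588256836)
```

View pics/scenec.png

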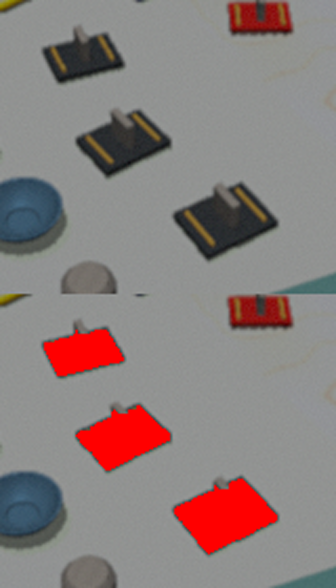

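View pics/sidec.png

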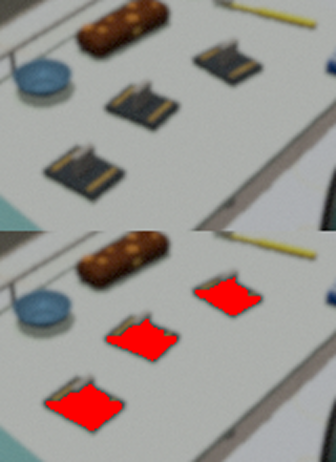

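```bash
cat >> h.py <<'E'
def plan(target,yaw=None,n=10):
    """yaw: world angle of tool x, deg"""
    o=ctrl.get_obs();p=o['tool_pos'];q=o['tool_rot'];Rm=R.from_quat([q[1],q[2],q[3],q[0]])
    x=Rm.as_matrix()[:,0];y0=np.degrees(np.arctan2(x[1],x[0]));yaw=y0 if yaw is None else yaw
    d=(np.array(target)-p)/n;tw=-(yaw-y0)/n
    print('pos',p.round(1),'yaw',y0.round(2),'F',o['wrist_force'].round(2),'w',round(o['gripper_width'],4),'t',round(o['clock'],2))
    for i in range(n):
        s=Rm.as_matrix().T@d
        print(np.round(s/30,3),round(tw/6,3))
        Rm=Rm*R.from_euler('z',tw,degrees=True)
def wray(cam,o,u,v):
    K=cam['mtx'];dx=u-K[0][2];dy=v-K[1][2];r=np.hypot(dx,dy);th=r/K[0][0]
    d=np.array([np.sin(th)*dx/r,-np.sin(th)*dy/r,-np.cos(th)]) if r>0 else np.array([0,0,-1.])
    M=np.array(cam['mount']);q=o['tool_rot'];Rm=R.from_quat([q[1],q[2],q[3],q[0]]).as_matrix()
    return o['tool_pos']+Rm@M[:3,3], Rm@(M[:3,:3]@d)
def wplane(cam,o,u,v,z):
    a,d=wray(cam,o,u,v);return a+d*(z-a[2])/d[2]
E
python3 - <<'E'
from h import *
plan((545,-150,210),0,20)
for n,P in (('scene',[(416,265),(460,300),(375,350),(332,297)]),):
    c=np.load(f'pics/{n}0.npy',allow_pickle=True).item()
    for (u,v),z in zip(P,(71,71,121,121)): print(plane(c,u,v,z).round(0))
E
```

```text
pos [ 216.  -639.3  218.1] yaw -71.33 F [-0.1   0.12 -0.43] w 0.9986 t 0.15
[-0.597 -0.781  0.014] -0.594
[-0.547 -0.816  0.014] -0.594
[-0.496 -0.849  0.014] -0.594
[-0.442 -0.878  0.014] -0.594
[-0.386 -0.904  0.014] -0.594
[-0.329 -0.926  0.014] -0.594
[-0.271 -0.945  0.014] -0.594
[-0.212 -0.96   0.014] -0.594
[-0.152 -0.971  0.014] -0.594
[-0.091 -0.979  0.014] -0.594
[-0.03  -0.982  0.014] -0.594
[ 0.031 -0.982  0.014] -0.594
[ 0.092 -0.978  0.014] -0.594
[ 0.153 -0.971  0.014] -0.594
[ 0.213 -0.959  0.014] -0.594
[ 0.272 -0.944  0.014] -0.594
[ 0.33  -0.926  0.014] -0.594
[ 0.387 -0.903  0.014] -0.594
[ 0.443 -0.877  0.014] -0.594
[ 0.497 -0.848  0.014] -0.594
[494. 235.  71.]
[484. 337.  71.]
[690. 345. 121.]
[690. 234. 121.]
```

>>> {"method": "move_arm", "body": {
  "targets": [
    [1, -0.6, -0.78, 0, -0.6],
    [1, -0.55, -0.82, 0, -0.6],
    [1, -0.5, -0.85, 0, -0.6],
    [1, -0.44, -0.88, 0, -0.6],
    [1, -0.39, -0.9, 0, -0.6],
    [1, -0.33, -0.93, 0, -0.6],
    [1, -0.27, -0.95, 0, -0.6],
    [1, -0.21, -0.96, 0, -0.6],
    [1, -0.15, -0.97, 0, -0.6],
    [1, -0.09, -0.98, 0, -0.6],
    [1, -0.03, -0.98, 0, -0.6],
    [1, 0.03, -0.98, 0, -0.6]
  ]
}}

```text
clock: 1.35
tool_pos: [413.2, -332.4, 214.7]
tool_rot: [-0.002, 0.973, -0.231, -0.002]
wrist_force: [0.7, 0.1, 0.3]
gripper_width: 1.0
```

```bash
python3 - <<'E'
from h import *
plan((555,-120,200),0,12)
E
```

```text
pos [ 413.2 -332.4  214.7] yaw -26.73 F [0.72 0.09 0.26] w 1.0002 t 1.35
[ 0.087 -0.704  0.043] -0.371
[ 0.114 -0.7    0.043] -0.371
[ 0.141 -0.695  0.043] -0.371
[ 0.168 -0.689  0.043] -0.371
[ 0.195 -0.682  0.043] -0.371
[ 0.221 -0.674  0.043] -0.371
[ 0.247 -0.665  0.043] -0.371
[ 0.273 -0.655  0.043] -0.371
[ 0.298 -0.644  0.043] -0.371
[ 0.323 -0.632  0.043] -0.371
[ 0.347 -0.619  0.043] -0.371
[ 0.371 -0.605  0.043] -0.371
```

>>> {"method": "move_arm", "body": {
  "targets": [
    [0.6, 0.09, -0.71, 0.04, -0.37],
    [0.6, 0.12, -0.71, 0.04, -0.37],
    [0.6, 0.15, -0.7, 0.04, -0.37],
    [0.6, 0.17, -0.7, 0.04, -0.37],
    [0.6, 0.2, -0.69, 0.04, -0.37],
    [0.6, 0.22, -0.68, 0.04, -0.37],
    [0.6, 0.25, -0.67, 0.04, -0.37],
    [0.6, 0.27, -0.66, 0.04, -0.37],
    [0.6, 0.3, -0.64, 0.04, -0.37],
    [0.6, 0.32, -0.63, 0.04, -0.37],
    [0.6, 0.35, -0.5, 0.04, -0.37],
    [0.6, 0.1, -0.1, 0, -0.2]
  ]
}}

```text
clock: 2.55
tool_pos: [550.1, -123.8, 199.8]
tool_rot: [-0.003, 1.0, 0.002, -0.003]
wrist_force: [0.6, -0.6, -0.1]
gripper_width: 0.602
```

```bash
python3 - <<'E'
from h import *
o=ctrl.get_obs();c=ctrl.read_camera('wrist');cv2.imwrite('pics/w1.png',c['frame']);np.save('pics/w1.npy',(o,c),allow_pickle=True)
plan((555,-120,200),0,1)
E
```

```text
pos [ 550.1 -124.1  199.8] yaw 0.31 F [-0.56 -0.55 -0.47] w 0.5997 t 2.6
[ 0.164 -0.135 -0.005] 0.052
```

View pics/w1.png

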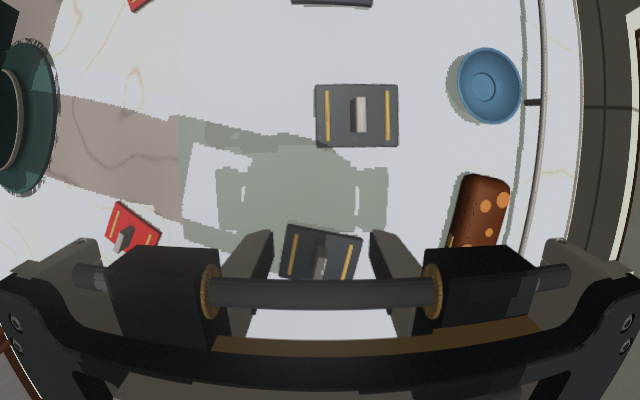

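```bash
python3 - <<'E'
from h import *
o,c=np.load('pics/w1.npy',allow_pickle=True)
P=lambda u,v,z=57:wplane(c,o,u,v,z)[:2].round(1)
print('S2 corners',[P(*p) for p in[(315,85),(398,84),(399,146),(316,147)]])
f=c['frame'];hsv=cv2.cvtColor(f,cv2.COLOR_BGR2HSV)
m=cv2.inRange(hsv,(10,90,80),(35,255,255))
cs,_=cv2.findContours(m,0,1)
for k in cs:
    if cv2.contourArea(k)>40:
        r=cv2.minAreaRect(k);b=cv2.boxPoints(r);(x,y)=r[0];print('brass',np.round(r[0]),np.round(r[1]),P(x,y))
print('S1 corners',[P(*p) for p in[(286,225),(362,240),(279,276)]])
print('red',[P(*p,12) for p in[(118,203),(160,238),(107,226)]], 'dish',P(490,85),'case',[P(*p,80) for p in[(470,174),(508,185),(450,245)]])
print('shelf edge', P(182,130,45))
cv2.imwrite('pics/w1c.png',cv2.resize(f[60:300,260:420],None,fx=2.5,fy=2.5,interpolation=cv2.INTER_CUBIC))
s=np.load('pics/scene0.npy',allow_pickle=True).item()
print('reds',plane(s,364,150,12).round(),plane(s,452,228,12).round())
E
```

```text
S2 corners [array([541.7, -17.1]), array([624.7, -13.4]), array([627. , -76.6]), array([542.9, -79.2])]
brass [203. 296.] [42.  6.] [ 404.2 -256. ]
brass [438. 295.] [ 7. 45.] [ 691.7 -252. ]
brass [347. 262.] [ 4. 37.] [ 576.5 -203.5]
brass [292. 254.] [ 5. 41.] [ 517.1 -194.5]
brass [114. 223.] [ 3. 28.] [ 290. -165.]
brass [485. 217.] [37. 70.] [ 737.1 -152.7]
brass [387. 115.] [48.  4.] [613.6 -45.7]
brass [327. 116.] [49.  4.] [553.7 -47.7]
S1 corners [array([ 511.2, -161. ]), array([ 592.4, -177.7]), array([ 501. , -222.3])]
red [array([ 265.7, -150.6]), array([ 330.1, -199.1]), array([ 236.4, -185.5])] dish [731.1  -3.8] case [array([698.5, -99.9]), array([ 748.2, -110.1]), array([ 684.9, -176.2])]
shelf edge [394.6 -57.8]
reds [ 289. -182.   12.] [311. 171.  12.]
```

View pics/w1c.png

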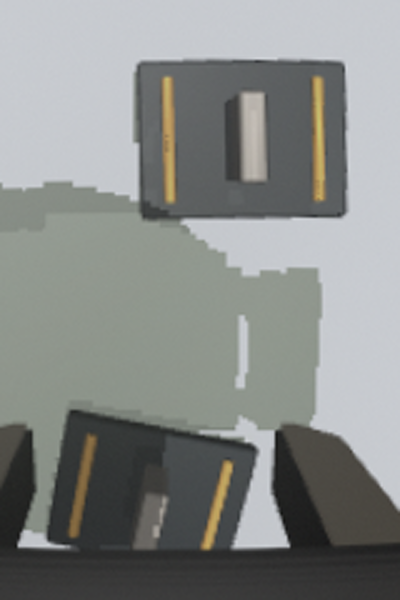

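```bash
python3 - <<'E'
from h import *
plan((546.7,-200,110),-10.5,4)
E
```

```text
pos [ 550.1 -124.1  199.8] yaw 0.31 F [-0.56 -0.55 -0.47] w 0.5997 t 2.6
[-0.028  0.638  0.745] 0.451
[0.002 0.638 0.745] 0.451
[0.032 0.637 0.745] 0.451
[0.062 0.635 0.745] 0.451
```

>>> {"method": "move_arm", "body": {
  "targets": [
    [0.4, -0.03, 0.64, 0.7, 0.45],
    [0.4, 0, 0.64, 0.7, 0.45],
    [0.4, 0.03, 0.64, 0.7, 0.45],
    [0.4, 0.06, 0.63, 0.6, 0.45],
    [0.4, 0, 0, 0, 0]
  ]
}}

```text
clock: 3.1
tool_pos: [544.7, -204.8, 116.6]
tool_rot: [-0.003, 0.995, -0.096, -0.002]
wrist_force: [-1.1, -0.3, -0.2]
gripper_width: 0.4
```

```bash
python3 - <<'E'
from h import *
plan((546.7,-200,64),-10.5,2)
o=ctrl.get_obs();c=ctrl.read_camera('wrist');cv2.imwrite('pics/w2.png',c['frame'][150:,150:500])
E
```

```text
pos [ 544.7 -204.8  116.6] yaw -11.05 F [-1.11 -0.3  -0.18] w 0.4002 t 3.1
[ 0.022 -0.081  0.877] -0.046
[ 0.022 -0.081  0.877] -0.046
```

View pics/w2.png

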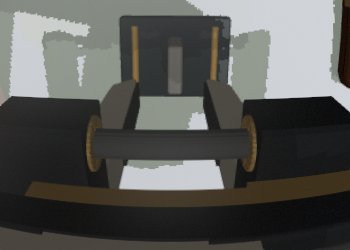

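>>> {"method": "move_arm", "body": {
  "targets": [
    [0.4, 0.02, -0.08, 0.7, -0.05],
    [0.4, 0.02, -0.08, 0.6, 0],
    [0.4, 0.02, 0, 0.25, 0],
    [0.4, 0, 0, 0, 0]
  ]
}}

```text
clock: 3.55
tool_pos: [548.8, -199.0, 73.8]
tool_rot: [-0.002, 0.996, -0.092, 0.001]
wrist_force: [-0.6, 0.3, -0.2]
gripper_width: 0.398
```

```bash
python3 - <<'E'
from h import *
plan((546.7,-200,64),-10.5,1)
o=ctrl.get_obs();c=ctrl.read_camera('wrist');cv2.imwrite('pics/w3.png',c['frame'][150:,150:500])
E
```

```text
pos [ 548.8 -199.    73.8] yaw -10.53 F [-0.59  0.28 -0.16] w 0.3978 t 3.55
[-0.063  0.046  0.326] -0.005
```

View pics/w3.png

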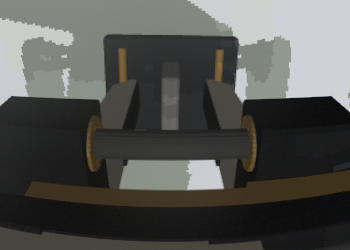

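>>> {"method": "move_arm", "body": {
  "targets": [
    [0.4, -0.04, 0.04, 0.28, 0],
    [0.3, 0, 0, 0, 0],
    [0, 0, 0, 0, 0],
    [0, 0, 0, 0, 0],
    [0, 0, 0, 0, 0]
  ]
}}

```text
clock: 4.1
tool_pos: [548.5, -200.3, 67.9]
tool_rot: [-0.002, 0.996, -0.091, 0.002]
wrist_force: [8.7, -1.7, -1.0]
gripper_width: 0.107
```

>>> {"method": "move_arm", "body": {
  "targets": [
    [0, 0, 0, 0, 0],
    [0, 0, 0, 0, 0]
  ]
}}

```text
clock: 4.3
tool_pos: [548.5, -200.3, 67.9]
tool_rot: [-0.002, 0.996, -0.091, 0.002]
wrist_force: [0.7, 0.0, -1.1]
gripper_width: 0.101
```

>>> {"method": "move_arm", "body": {
  "targets": [
    [0, -0.2, 0, 0, 0],
    [0, -0.2, 0, 0, 0],
    [0, -0.2, 0, 0, 0],
    [0, -0.2, 0, 0, 0]
  ]
}}

```text
clock: 4.7
tool_pos: [523.4, -195.6, 67.9]
tool_rot: [-0.002, 0.996, -0.091, 0.002]
wrist_force: [1.5, -0.4, -0.8]
gripper_width: 0.104
```

>>> {"method": "move_arm", "body": {
  "targets": [
    [0, -0.2, 0, 0, 0],
    [0, -0.2, 0, 0, 0]
  ]
}}

```text
clock: 4.9
tool_pos: [510.3, -193.2, 67.9]
tool_rot: [-0.002, 0.996, -0.091, 0.002]
wrist_force: [1.3, -0.1, -0.3]
gripper_width: 0.105
```

>>> {"method": "move_arm", "body": {
  "targets": [
    [0, -0.2, 0, 0, 0]
  ]
}}

```text
clock: 5.0
tool_pos: [503.8, -192.0, 67.9]
tool_rot: [-0.001, 0.996, -0.091, 0.002]
wrist_force: [0.4, -0.3, -0.1]
gripper_width: 0.106
```

>>> {"method": "move_arm", "body": {
  "targets": [
    [0, -0.2, 0, 0, 0]
  ]
}}

```text
clock: 5.1
tool_pos: [497.3, -190.8, 67.9]
tool_rot: [-0.001, 0.996, -0.091, 0.003]
wrist_force: [0.6, 0.3, -0.8]
gripper_width: 0.107
```

>>> {"method": "move_arm", "body": {
  "targets": [
    [0, -0.2, 0, 0, 0]
  ]
}}

```text
clock: 5.2
tool_pos: [490.9, -189.6, 67.9]
tool_rot: [-0.001, 0.996, -0.091, 0.003]
wrist_force: [1.0, -0.2, 0.7]
gripper_width: 0.107
```

>>> {"method": "move_arm", "body": {
  "targets": [
    [0, -0.2, 0, 0, 0]
  ]
}}

```text
clock: 5.3
tool_pos: [484.4, -188.4, 67.9]
tool_rot: [-0.001, 0.996, -0.091, 0.003]
wrist_force: [0.9, -0.7, -1.1]
gripper_width: 0.103
```

S1 resists with about 0.8 N, so it's slick. Releasing it and moving to S2.

>>> {"method": "move_arm", "body": {
  "targets": [
    [0.4, 0, 0, 0, 0],
    [0.4, 0, 0, 0, 0],
    [0.4, 0, 0, 0, 0],
    [0.4, 0, 0, -0.5, 0],
    [0.4, 0, 0, -0.8, 0],
    [0.4, 0, 0, -0.8, 0]
  ]
}}

```text
clock: 5.9
tool_pos: [482.6, -188.0, 131.8]
tool_rot: [-0.002, 0.996, -0.092, 0.0]
wrist_force: [0.8, 1.0, -0.0]
gripper_width: 0.402
```

```bash
python3 - <<'E'
from h import *
plan((584,-46.7,120),2,8)
o=ctrl.get_obs();c=ctrl.read_camera('wrist');cv2.imwrite('pics/w4.png',c['frame'])
E
```

```text
pos [ 482.6 -188.   131.8] yaw -10.51 F [ 0.78  0.98 -0.03] w 0.402 t 5.9
[ 0.308 -0.656  0.052] -0.261
[ 0.326 -0.647  0.052] -0.261
[ 0.343 -0.638  0.052] -0.261
[ 0.361 -0.628  0.052] -0.261
[ 0.378 -0.618  0.052] -0.261
[ 0.394 -0.608  0.052] -0.261
[ 0.411 -0.597  0.052] -0.261
[ 0.427 -0.585  0.052] -0.261
```

View pics/w4.png

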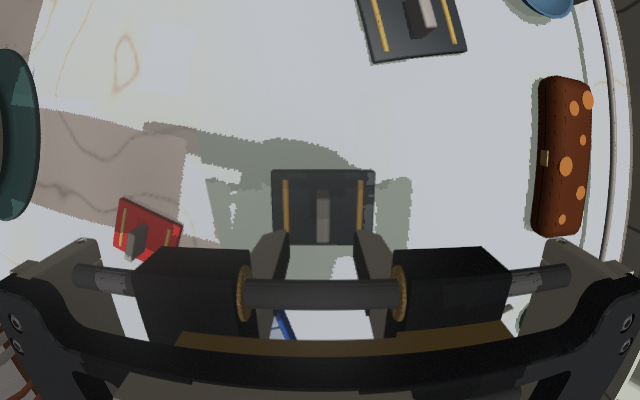

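S1 lies flat after its 64 mm drag, still centred between the jaws at about (322,215). Next is S2.

>>> {"method": "move_arm", "body": {
  "targets": [
    [0.4, 0.31, -0.65, 0.05, -0.26],
    [0.4, 0.33, -0.64, 0.05, -0.26],
    [0.4, 0.34, -0.63, 0.05, -0.26],
    [0.4, 0.36, -0.62, 0.05, -0.26],
    [0.4, 0.38, -0.61, 0.05, -0.26],
    [0.4, 0.39, -0.6, 0.05, -0.26],
    [0.4, 0.41, -0.55, 0.05, -0.26],
    [0.4, 0.35, -0.4, 0.05, -0.2],
    [0.4, 0, 0, 0, 0]
  ]
}}

```text
clock: 6.85
tool_pos: [589.9, -51.2, 137.2]
tool_rot: [0.001, 1.0, 0.018, 0.008]
wrist_force: [-0.4, 0.2, -0.9]
gripper_width: 0.398
```

```bash
python3 - <<'E'
from h import *
plan((584,-46.7,67),2,2)
o=ctrl.get_obs();c=ctrl.read_camera('wrist');cv2.imwrite('pics/w5.png',c['frame'])
E
```

```text
pos [589.9 -51.2 137.2] yaw 2.05 F [-0.43  0.23 -0.93] w 0.3977 t 6.85
[-0.114 -0.08   1.169] 0.005
[-0.114 -0.08   1.169] 0.005
```

View pics/w5.png

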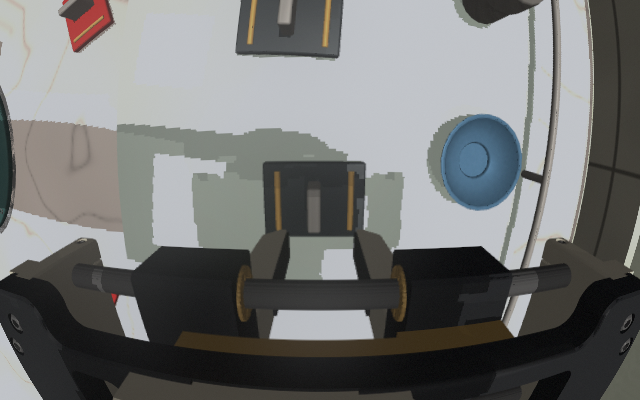

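>>> {"method": "move_arm", "body": {
  "targets": [
    [0.4, -0.1, -0.07, 0.7, 0],
    [0.4, -0.08, -0.06, 0.7, 0],
    [0.4, -0.05, -0.02, 0.7, 0],
    [0.4, 0, 0, 0, 0]
  ]
}}

```text
clock: 7.3
tool_pos: [582.7, -50.2, 74.5]
tool_rot: [0.001, 1.0, 0.016, 0.009]
wrist_force: [-0.4, -0.0, -1.0]
gripper_width: 0.398
```

```bash
python3 - <<'E'
from h import *
plan((584,-46.7,67),2,1)
o=ctrl.get_obs();c=ctrl.read_camera('wrist');cv2.imwrite('pics/w6.png',c['frame'])
E
```

```text
pos [582.7 -50.2  74.5] yaw 1.79 F [-0.39 -0.03 -0.95] w 0.3978 t 7.3
[ 0.043 -0.117  0.252] -0.035
```

View pics/w6.png

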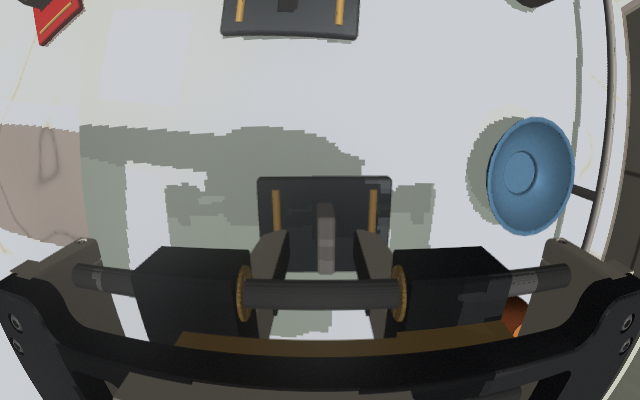

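>>> {"method": "move_arm", "body": {
  "targets": [
    [0.4, 0.05, -0.1, 0.25, 0],
    [0.3, 0, 0, 0, 0],
    [0, 0, 0, 0, 0],
    [0, 0, 0, 0, 0],
    [0, 0, 0, 0, 0],
    [0, 0, 0, 0, 0],
    [0, 0, 0, 0, 0]
  ]
}}

```text
clock: 8.05
tool_pos: [586.7, -48.3, 73.2]
tool_rot: [0.002, 1.0, 0.015, 0.012]
wrist_force: [-0.1, -1.5, -0.8]
gripper_width: 0.104
```

>>> {"method": "move_arm", "body": {
  "targets": [
    [0, -0.2, 0, 0, 0],
    [0, -0.2, 0, 0, 0],
    [0, -0.2, 0, 0, 0],
    [0, -0.2, 0, 0, 0]
  ]
}}

```text
clock: 8.45
tool_pos: [561.7, -49.0, 73.1]
tool_rot: [0.002, 1.0, 0.015, 0.013]
wrist_force: [1.6, 0.6, 0.9]
gripper_width: 0.104
```

>>> {"method": "move_arm", "body": {
  "targets": [
    [0, -0.2, 0, 0, 0],
    [0, -0.2, 0, 0, 0]
  ]
}}

```text
clock: 8.65
tool_pos: [548.5, -49.4, 73.1]
tool_rot: [0.002, 1.0, 0.015, 0.013]
wrist_force: [0.5, 0.3, 1.8]
gripper_width: 0.107
```

>>> {"method": "move_arm", "body": {
  "targets": [
    [0, -0.2, 0, 0, 0]
  ]
}}

```text
clock: 8.75
tool_pos: [542.0, -49.6, 73.0]
tool_rot: [0.002, 1.0, 0.015, 0.014]
wrist_force: [0.8, 0.0, 3.1]
gripper_width: 0.102
```

>>> {"method": "move_arm", "body": {
  "targets": [
    [0, -0.2, 0, 0, 0]
  ]
}}

```text
clock: 8.85
tool_pos: [535.5, -49.9, 73.0]
tool_rot: [0.002, 1.0, 0.015, 0.014]
wrist_force: [1.0, -0.6, 3.4]
gripper_width: 0.107
```

>>> {"method": "move_arm", "body": {
  "targets": [
    [0, -0.2, 0, 0, 0]
  ]
}}

```text
clock: 8.95
tool_pos: [529.1, -50.1, 73.0]
tool_rot: [0.002, 1.0, 0.015, 0.014]
wrist_force: [2.1, -0.1, 3.0]
gripper_width: 0.106
```

>>> {"method": "move_arm", "body": {
  "targets": [
    [0, -0.2, 0, 0, 0]
  ]
}}

```text
clock: 9.05
tool_pos: [522.6, -50.2, 73.0]
tool_rot: [0.002, 1.0, 0.015, 0.014]
wrist_force: [1.5, 0.1, 3.4]
gripper_width: 0.103
```

>>> {"method": "move_arm", "body": {
  "targets": [
    [0.4, 0, 0, 0, 0],
    [0.4, 0, 0, 0, 0],
    [0.4, 0, 0, 0, 0],
    [0.4, 0, 0, -0.3, 0],
    [0.4, 0, 0, -0.4, 0],
    [0.4, 0, 0, -0.5, 0],
    [0.4, 0, 0, -0.4, 0],
    [0.4, 0, 0, 0, 0]
  ]
}}

```text
clock: 9.85
tool_pos: [520.6, -50.0, 125.4]
tool_rot: [0.002, 1.0, 0.015, 0.014]
wrist_force: [-0.5, 0.1, 0.2]
gripper_width: 0.401
```

```bash
python3 - <<'E'
from h import *
o=ctrl.get_obs();c=ctrl.read_camera('wrist');cv2.imwrite('pics/w7.png',c['frame']);np.save('pics/w7.npy',(o,c),allow_pickle=True)
print(o['tool_rot'])
s=np.load('pics/scene0.npy',allow_pickle=True).item()
m=cv2.inRange(cv2.cvtColor(s['frame'],cv2.COLOR_BGR2HSV),(10,90,60),(35,255,255))
for f,P in((s['frame'],lambda x,y:plane(s,x,y,57)),(c['frame'],lambda x,y:wplane(c,o,x,y,57))):
  m=cv2.inRange(cv2.cvtColor(f,cv2.COLOR_BGR2HSV),(10,90,60),(35,255,255))
  for k in cv2.findContours(m,0,1)[0]:
    if cv2.contourArea(k)>15: r=cv2.minAreaRect(k);print(np.round(r[0]),np.round(r[1]),P(*r[0]).round(1))
  print()
plan((565,108,120),0,6)
E
```

```text
[0.00208128 0.99979313 0.0149496  0.01363396]
[335. 248.] [21.  4.] [591.9 104.5  57. ]
[359. 237.] [21.  3.] [531.9 107.1  57. ]
[464. 231.] [ 3. 15.] [335.7 216.   57. ]
[439. 221.] [ 3. 14.] [359.3 165.2  57. ]
[287. 211.] [18.  3.] [616.9 -45.   57. ]
[309. 200.] [18.  3.] [556.7 -46.6  57. ]
[217. 190.] [43. 24.] [ 717.  -195.8   57. ]
[267. 168.] [13.  3.] [ 579.4 -205.5   57. ]
[290. 162.] [13.  3.] [ 520.4 -194.1   57. ]
[243. 141.] [ 4. 50.] [ 577.7 -345.5   57. ]
[394.   6.] [ 13. 106.] [-498.3 -967.4   57. ]

[334. 346.] [103.  25.] [ 537.4 -189.1   57. ]
[486. 328.] [10.  6.] [ 704.  -180.7   57. ]
[139. 325.] [ 3. 16.] [ 331.7 -182.8   57. ]
[515. 312.] [22. 47.] [ 738.4 -164.6   57. ]
[400. 293.] [54. 13.] [ 595.2 -127.    57. ]
[242. 293.] [12. 54.] [ 452.8 -128.9   57. ]
[358. 205.] [ 6. 53.] [549.9 -44.7  57. ]
[281. 204.] [51.  6.] [489.9 -45.1  57. ]
[126.  15.] [ 4. 45.] [349. 118.  57.]
[413.  26.] [ 6. 51.] [588.5 100.5  57. ]
[337.  20.] [ 6. 41.] [528.5  98.4  57. ]

pos [520.4 -50.  124.5] yaw 1.72 F [ 0.7  -0.34  0.06] w 0.3995 t 9.9
[ 0.273 -0.87   0.029] 0.048
[ 0.269 -0.872  0.029] 0.048
[ 0.265 -0.873  0.029] 0.048
[ 0.26  -0.874  0.029] 0.048
[ 0.256 -0.876  0.029] 0.048
[ 0.252 -0.877  0.029] 0.048
```

View pics/w7.png

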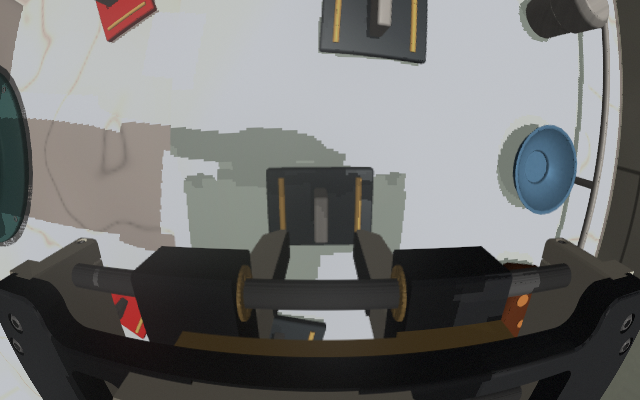

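```bash
python3 - <<'E'
from h import *
plan((557,100,124),-2.5,6)
E
```

```text
pos [520.4 -50.  124.5] yaw 1.72 F [ 0.7  -0.34  0.06] w 0.3995 t 9.9
[ 0.228 -0.827  0.005] 0.117
[ 0.218 -0.83   0.005] 0.117
[ 0.208 -0.832  0.005] 0.117
[ 0.198 -0.835  0.005] 0.117
[ 0.187 -0.837  0.005] 0.117
[ 0.177 -0.84   0.005] 0.117
```

>>> {"method": "move_arm", "body": {
  "targets": [
    [0.4, 0.23, -0.82, 0.02, 0.12],
    [0.4, 0.22, -0.82, 0.02, 0.12],
    [0.4, 0.21, -0.82, 0.02, 0.12],
    [0.4, 0.2, -0.82, 0.02, 0.12],
    [0.4, 0.19, -0.8, 0.02, 0.12],
    [0.4, 0.15, -0.6, 0.02, 0.1],
    [0.4, 0, 0, 0, 0]
  ]
}}

```text
clock: 10.6
tool_pos: [556.9, 95.0, 118.8]
tool_rot: [0.002, 1.0, -0.024, 0.012]
wrist_force: [0.1, -1.0, 0.4]
gripper_width: 0.403
```

```bash
python3 - <<'E'
from h import *
o=ctrl.get_obs();c=ctrl.read_camera('wrist');cv2.imwrite('pics/w8.png',c['frame']);np.save('pics/w8.npy',(o,c),allow_pickle=True)
print(o['tool_rot'])
for f,P in((c['frame'],lambda x,y:wplane(c,o,x,y,57)),):
  m=cv2.inRange(cv2.cvtColor(f,cv2.COLOR_BGR2HSV),(10,90,60),(35,255,255))
  for k in cv2.findContours(m,0,1)[0]:
    if cv2.contourArea(k)>15: r=cv2.minAreaRect(k);print(np.round(r[0]),np.round(r[1]),P(*r[0]).round(1))
plan((559,105,68),-2.5,2)
E
```

```text
[ 0.00180594  0.99963058 -0.02417979  0.01227902]
[332. 345.] [85. 22.] [560.4 -37.2  57. ]
[436. 334.] [15. 14.] [664.9 -38.6  57. ]
[240. 294.] [53.  9.] [483.3  25.1  57. ]
[400. 293.] [54. 12.] [622.8  17.   57. ]
[283. 200.] [62.  6.] [528.8 106.7  57. ]
[362. 198.] [ 6. 61.] [588.6 104.6  57. ]
[ 94. 172.] [ 4. 35.] [356.9 142.   57. ]
[ 72. 126.] [ 4. 36.] [335.9 187.3  57. ]
pos [556.6  94.1 118.8] yaw -2.76 F [-0.11  0.38  0.25] w 0.3986 t 10.65
[ 0.011 -0.187  0.846] -0.022
[ 0.011 -0.187  0.846] -0.022
```

View pics/w8.png

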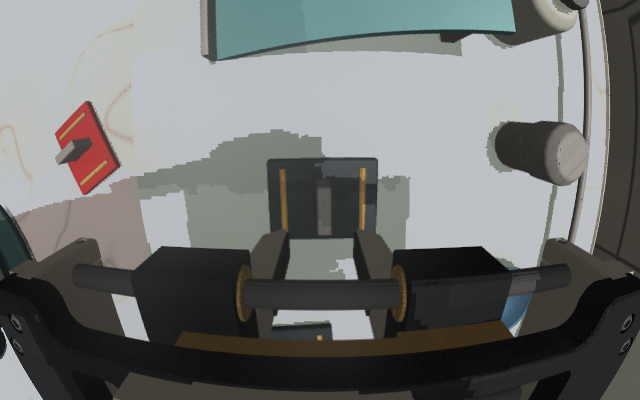

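>>> {"method": "move_arm", "body": {
  "targets": [
    [0.4, 0.02, -0.2, 0.55, 0],
    [0.4, 0.02, -0.15, 0.55, 0],
    [0.4, 0, -0.03, 0.4, 0],
    [0.4, 0, 0, 0, 0]
  ]
}}

```text
clock: 11.05
tool_pos: [558.4, 103.8, 68.2]
tool_rot: [0.002, 1.0, -0.025, 0.011]
wrist_force: [-0.4, -0.6, -0.6]
gripper_width: 0.399
```

```bash
python3 - <<'E'
from h import *
plan((558.7,105.7,68),-2.5,1)
E
```

```text
pos [558.4 103.8  68.2] yaw -2.83 F [-0.36 -0.57 -0.61] w 0.3985 t 11.05
[ 0.006 -0.065  0.006] -0.054
```

>>> {"method": "move_arm", "body": {
  "targets": [
    [0.4, 0, -0.06, 0.12, 0],
    [0.3, 0, 0, 0, 0],
    [0, 0, 0, 0, 0],
    [0, 0, 0, 0, 0],
    [0, 0, 0, 0, 0],
    [0, 0, 0, 0, 0],
    [0, 0, 0, 0, 0]
  ]
}}

```text
clock: 11.75
tool_pos: [558.8, 104.9, 65.4]
tool_rot: [0.002, 1.0, -0.025, 0.011]
wrist_force: [0.1, -1.5, -0.3]
gripper_width: 0.107
```

>>> {"method": "move_arm", "body": {
  "targets": [
    [0, -0.2, 0, 0, 0],
    [0, -0.2, 0, 0, 0],
    [0, -0.2, 0, 0, 0],
    [0, -0.2, 0, 0, 0]
  ]
}}

```text
clock: 12.15
tool_pos: [534.9, 106.2, 65.6]
tool_rot: [0.002, 1.0, -0.025, 0.014]
wrist_force: [5.5, -0.2, 0.4]
gripper_width: 0.106
```

>>> {"method": "move_arm", "body": {
  "targets": [
    [0, -0.2, 0, 0, 0],
    [0, -0.2, 0, 0, 0]
  ]
}}

```text
clock: 12.35
tool_pos: [522.0, 106.8, 65.6]
tool_rot: [0.002, 1.0, -0.025, 0.014]
wrist_force: [6.0, 0.5, 1.2]
gripper_width: 0.105
```

>>> {"method": "move_arm", "body": {
  "targets": [
    [0, -0.2, 0, 0, 0]
  ]
}}

```text
clock: 12.45
tool_pos: [515.6, 107.2, 65.7]
tool_rot: [0.002, 1.0, -0.025, 0.015]
wrist_force: [5.6, -0.6, 1.4]
gripper_width: 0.104
```

>>> {"method": "move_arm", "body": {
  "targets": [
    [0, -0.2, 0, 0, 0]
  ]
}}

```text
clock: 12.55
tool_pos: [509.2, 107.6, 65.7]
tool_rot: [0.002, 1.0, -0.025, 0.015]
wrist_force: [5.7, -0.9, 1.3]
gripper_width: 0.102
```

>>> {"method": "move_arm", "body": {
  "targets": [
    [0, -0.2, 0, 0, 0]
  ]
}}

```text
clock: 12.65
tool_pos: [502.8, 107.9, 65.7]
tool_rot: [0.002, 1.0, -0.025, 0.015]
wrist_force: [5.1, -0.0, 1.3]
gripper_width: 0.104
```

>>> {"method": "move_arm", "body": {
  "targets": [
    [0, -0.2, 0, 0, 0]
  ]
}}

```text
clock: 12.75
tool_pos: [496.4, 108.2, 65.7]
tool_rot: [0.002, 1.0, -0.025, 0.016]
wrist_force: [6.0, -0.9, -0.4]
gripper_width: 0.109
```

S3 resists with about 5.7 N, against roughly 0.8–1.5 N for the others, so it is the one that grips. Lifting it now.

>>> {"method": "move_arm", "body": {
  "targets": [
    [0, 0, 0, -0.2, 0],
    [0, 0, 0, -0.4, 0],
    [0, 0, 0, -0.6, 0],
    [0, 0, 0, -0.8, 0],
    [0, 0, 0, -0.8, 0],
    [0, 0, 0, -0.7, 0],
    [0, 0, 0, -0.3, 0],
    [0, 0, 0, 0, 0]
  ]
}}

```text
clock: 13.55
tool_pos: [488.3, 108.6, 183.9]
tool_rot: [0.003, 1.0, -0.025, 0.01]
wrist_force: [-0.3, -0.5, -6.0]
gripper_width: 0.104
```

```bash
python3 - <<'E'
from h import *
o=ctrl.get_obs();c=ctrl.read_camera('wrist');cv2.imwrite('pics/w9.png',c['frame']);np.save('pics/w9.npy',(o,c),allow_pickle=True)
print(o['tool_rot'])
c=ctrl.read_camera('scene');cv2.imwrite('pics/s9.png',c['frame'])
c=ctrl.read_camera('side');cv2.imwrite('pics/d9.png',c['frame'])
s=np.load('pics/scene0.npy',allow_pickle=True).item()
d=np.load('pics/side0.npy',allow_pickle=True).item()
a=cv2.resize(s['frame'][250:370,315:475],None,fx=4,fy=4,interpolation=cv2.INTER_CUBIC);cv2.imwrite('pics/ls.png',a)
a=cv2.resize(d['frame'][200:300,165:285],None,fx=5,fy=5,interpolation=cv2.INTER_CUBIC);cv2.imwrite('pics/ld.png',a)
plan((559,105,68),-2.5,1)
E
```

```text
[ 0.00264192  0.99963917 -0.02487472  0.00978815]
pos [487.7 108.5 181.6] yaw -2.85 F [ 1.25  0.35 -6.3 ] w 0.1082 t 13.7
[ 2.314 -0.022  3.828] -0.058
```

View pics/w9.png

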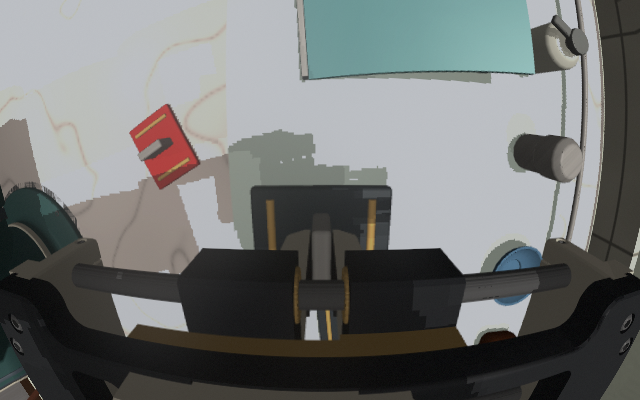

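View pics/ls.png

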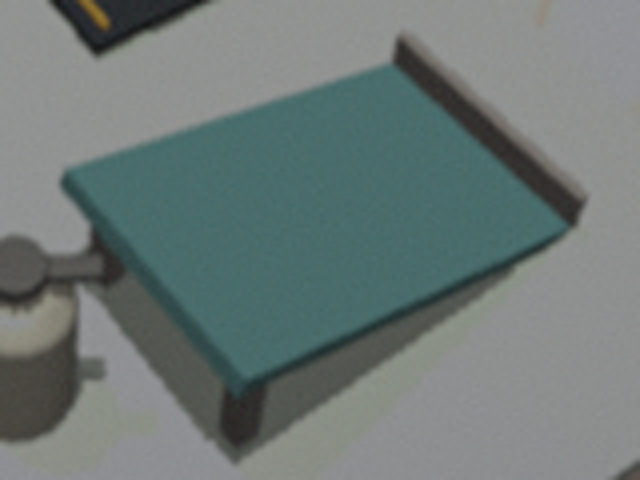

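View pics/ld.png

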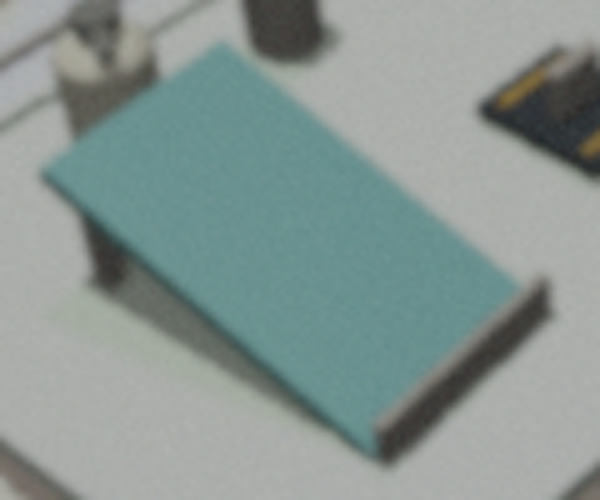

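View pics/s9.png

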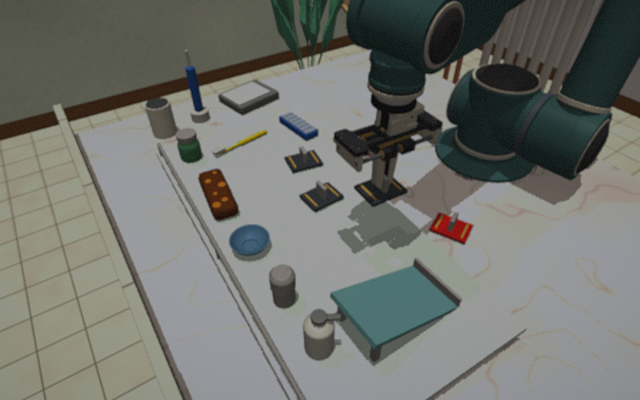

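```bash
python3 - <<'E'
from h import *
s=np.load('pics/scene0.npy',allow_pickle=True).item()
d=np.load('pics/side0.npy',allow_pickle=True).item()
o,c=np.load('pics/w9.npy',allow_pickle=True)
for n,u,v,z in(('HR',331.3,294.5,119),('HL',375,344,119),('LL',457,307,51),('LR',413.3,267,51)):print('scene',n,plane(s,u,v,z).round(1))
for n,u,v,z in(('HR',210,208.4,119),('HL',173.4,234.4,119),('LL',239,290,51),('LR',274.6,262.4,51)):print('side',n,plane(d,u,v,z).round(1))
for n,u,v,z in(('LR',308,78,51),('liptop',303,76,71),('HR',534,74,119)):print('wrist',n,wplane(c,o,u,v,z).round(1))
o,c=np.load('pics/w8.npy',allow_pickle=True)
for n,u,v,z in(('LR',217,58,51),('HR',515,32,119)):print('w8',n,wplane(c,o,u,v,z).round(1))
def tri(a,b):
    A=[];B=[]
    for o,dd in(a,b):
        dd=dd/np.linalg.norm(dd);P=np.eye(3)-np.outer(dd,dd);A.append(P);B.append(P@o)
    return np.linalg.lstsq(np.vstack(A),np.hstack(B),rcond=None)[0].round(1)
print('tri HR',tri(ray(s,331.3,294.5),ray(d,210,208.4)),'HL',tri(ray(s,375,344),ray(d,173.4,234.4)))
E
```

```text
scene HR [686.9 228.2 119. ]
scene HL [682.9 337.2 119. ]
scene LL [486.1 336.8  51. ]
scene LR [488.5 225.4  51. ]
side HR [677.1 225.5 119. ]
side HL [674.9 341.3 119. ]
side LL [483.  335.9  51. ]
side LR [474.2 225.6  51. ]
wrist LR [482.8 219.7  51. ]
wrist liptop [478.8 219.1  71. ]
wrist HR [682.1 222.3 119. ]
w8 LR [483.7 219.9  51. ]
w8 HR [682.4 222.7 119. ]
tri HR [683.5 222.3 112.2] HL [681.  336.4 113.5]
```

```bash
python3 - <<'E'
from h import *
plan((582,280.5,165),1,9)
E
```

```text
pos [487.7 108.5 181.6] yaw -2.85 F [ 1.25  0.35 -6.3 ] w 0.1082 t 13.7
[ 0.316 -0.654  0.063] -0.071
[ 0.321 -0.652  0.063] -0.071
[ 0.326 -0.649  0.063] -0.071
[ 0.331 -0.647  0.063] -0.071
[ 0.335 -0.644  0.063] -0.071
[ 0.34  -0.642  0.063] -0.071
[ 0.345 -0.639  0.063] -0.071
[ 0.35  -0.637  0.063] -0.071
[ 0.354 -0.634  0.063] -0.071
```

>>> {"method": "move_arm", "body": {
  "targets": [
    [0, 0.2, -0.4, 0, -0.07],
    [0, 0.31, -0.6, 0.03, -0.07],
    [0, 0.32, -0.62, 0.03, -0.07],
    [0, 0.32, -0.62, 0.03, -0.07],
    [0, 0.32, -0.62, 0.03, -0.07],
    [0, 0.32, -0.6, 0.03, -0.07],
    [0, 0.32, -0.6, 0.03, -0.07],
    [0, 0.3, -0.5, 0.03, -0.07],
    [0, 0.2, -0.4, 0.03, -0.05],
    [0, 0, 0, 0, 0]
  ]
}}

```text
clock: 14.7
tool_pos: [570.7, 266.5, 161.0]
tool_rot: [0.005, 1.0, 0.009, 0.001]
wrist_force: [-0.2, -0.4, -6.0]
gripper_width: 0.104
```

```bash
python3 - <<'E'
from h import *
plan((582,280.5,140),1,3)
print(ctrl.get_obs()['tool_rot'])
E
```

```text
pos [570.7 266.5 161. ] yaw 1.09 F [-0.21 -0.35 -6.  ] w 0.1039 t 14.7
[ 0.128 -0.155  0.233] 0.005
[ 0.128 -0.155  0.233] 0.005
[ 0.128 -0.155  0.233] 0.005
[5.10829149e-03 9.99941639e-01 9.47015976e-03 9.69248097e-04]
```

>>> {"method": "move_arm", "body": {
  "targets": [
    [0, 0.13, -0.15, 0.2, 0],
    [0, 0.13, -0.15, 0.2, 0],
    [0, 0.11, -0.12, 0.2, 0],
    [0, 0, 0, 0.1, 0],
    [0, 0, 0, 0, 0]
  ]
}}

```text
clock: 15.2
tool_pos: [581.8, 279.2, 136.3]
tool_rot: [0.006, 1.0, 0.009, -0.0]
wrist_force: [-0.3, -0.1, -4.7]
gripper_width: 0.104
```

```bash
python3 - <<'E'
from h import *
plan((582,280.5,120),1,3)
o=ctrl.get_obs();c=ctrl.read_camera('side');cv2.imwrite('pics/d10.png',cv2.resize(c['frame'][100:320,140:340],None,fx=2.5,fy=2.5))
c=ctrl.read_camera('scene');cv2.imwrite('pics/s10.png',cv2.resize(c['frame'][180:380,290:490],None,fx=2.5,fy=2.5))
c=ctrl.read_camera('wrist');cv2.imwrite('pics/w10.png',c['frame'])
E
```

```text
pos [581.8 279.2 136.3] yaw 1.04 F [-0.35 -0.15 -4.66] w 0.1039 t 15.2
[ 0.003 -0.016  0.181] 0.002
[ 0.003 -0.016  0.181] 0.002
[ 0.003 -0.016  0.181] 0.002
```

View pics/d10.png

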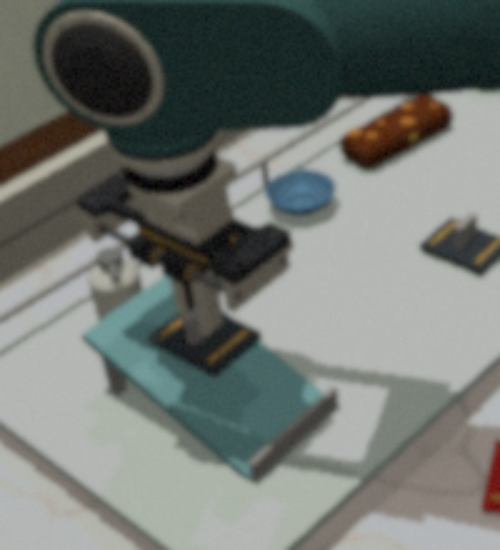

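View pics/s10.png

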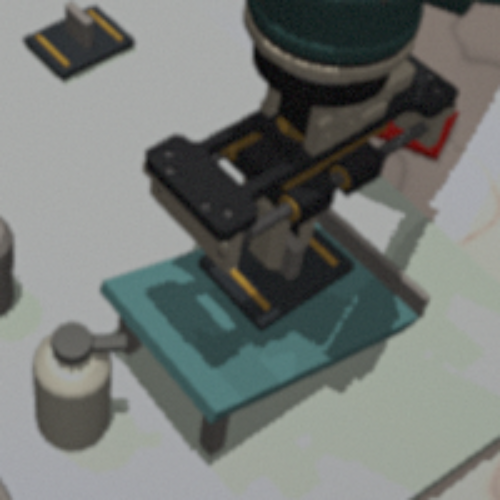

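View pics/w10.png

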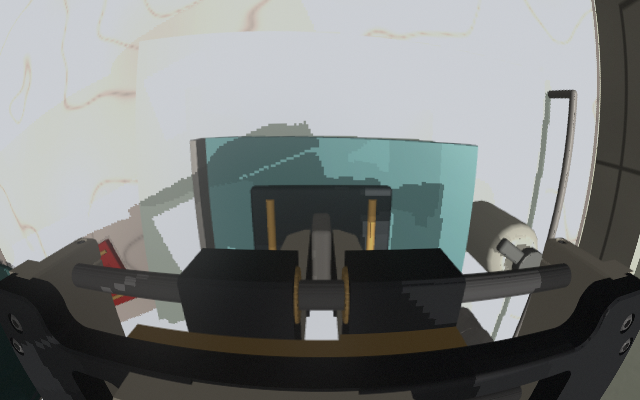

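The stand hangs level over the middle of the ledge (wrist view about (320,220), side view about (205,340)). I'll lower it in small steps until it touches.

>>> {"method": "move_arm", "body": {
  "targets": [
    [0, 0, 0, 0.15, 0],
    [0, 0, 0, 0.12, 0],
    [0, 0, 0, 0.12, 0],
    [0, 0, 0, 0, 0]
  ]
}}

```text
clock: 15.75
tool_pos: [582.0, 279.0, 125.6]
tool_rot: [0.005, 1.0, 0.009, 0.001]
wrist_force: [-0.2, -0.8, -5.1]
gripper_width: 0.106
```

>>> {"method": "move_arm", "body": {
  "targets": [
    [0, 0, 0, 0.05, 0]
  ]
}}

```text
clock: 15.85
tool_pos: [582.1, 278.9, 124.2]
tool_rot: [0.005, 1.0, 0.009, 0.001]
wrist_force: [0.5, -0.2, -4.7]
gripper_width: 0.108
```

>>> {"method": "move_arm", "body": {
  "targets": [
    [0, 0, 0, 0.05, 0]
  ]
}}

```text
clock: 15.95
tool_pos: [582.1, 278.9, 122.6]
tool_rot: [0.005, 1.0, 0.009, 0.001]
wrist_force: [0.1, 0.4, -5.7]
gripper_width: 0.109
```

>>> {"method": "move_arm", "body": {
  "targets": [
    [0, 0, 0, 0.05, 0]
  ]
}}

```text
clock: 16.05
tool_pos: [582.1, 278.9, 121.0]
tool_rot: [0.005, 1.0, 0.009, 0.001]
wrist_force: [0.1, -0.5, -4.9]
gripper_width: 0.103
```

>>> {"method": "move_arm", "body": {
  "targets": [
    [0, 0, 0, 0.05, 0]
  ]
}}

```text
clock: 16.15
tool_pos: [582.2, 278.9, 119.4]
tool_rot: [0.005, 1.0, 0.009, 0.001]
wrist_force: [0.1, -0.2, -6.0]
gripper_width: 0.103
```

>>> {"method": "move_arm", "body": {
  "targets": [
    [0, 0, 0, 0.03, 0]
  ]
}}

```text
clock: 16.25
tool_pos: [582.2, 278.9, 118.4]
tool_rot: [0.005, 1.0, 0.009, 0.001]
wrist_force: [-0.6, 0.2, -4.1]
gripper_width: 0.107
```

>>> {"method": "move_arm", "body": {
  "targets": [
    [0, 0, 0, 0.03, 0]
  ]
}}

```text
clock: 16.35
tool_pos: [582.3, 278.9, 117.9]
tool_rot: [0.005, 1.0, 0.009, 0.001]
wrist_force: [-5.1, -2.0, 3.8]
gripper_width: 0.105
```

Touch came at 118 mm, with 117.4 predicted. I'll back off slightly, then open the jaws bit by bit so the tab tilts between them.

>>> {"method": "move_arm", "body": {
  "targets": [
    [0, 0, 0, -0.03, 0]
  ]
}}

```text
clock: 16.45
tool_pos: [582.3, 279.0, 118.9]
tool_rot: [0.005, 1.0, 0.009, 0.002]
wrist_force: [-0.3, 0.1, -6.1]
gripper_width: 0.105
```

>>> {"method": "move_arm", "body": {
  "targets": [
    [0.115, 0, 0, 0, 0],
    [0.115, 0, 0, 0, 0]
  ]
}}

```text
clock: 16.65
tool_pos: [582.1, 279.1, 119.3]
tool_rot: [0.005, 1.0, 0.009, 0.001]
wrist_force: [-2.6, 0.2, -1.8]
gripper_width: 0.112
```

>>> {"method": "move_arm", "body": {
  "targets": [
    [0.125, -0.03, 0, 0, 0],
    [0.125, 0, 0, 0, 0]
  ]
}}

```text
clock: 16.85
tool_pos: [581.0, 279.1, 119.4]
tool_rot: [0.005, 1.0, 0.009, 0.001]
wrist_force: [-1.9, -0.5, -2.5]
gripper_width: 0.124
```

>>> {"method": "move_arm", "body": {
  "targets": [
    [0.135, -0.03, 0, 0, 0],
    [0.135, 0, 0, 0, 0],
    [0.145, -0.03, 0, 0, 0],
    [0.145, 0, 0, 0, 0]
  ]
}}

```text
clock: 17.25
tool_pos: [578.8, 279.2, 119.3]
tool_rot: [0.005, 1.0, 0.009, 0.001]
wrist_force: [-2.6, 0.0, -2.0]
gripper_width: 0.143
```

```bash
python3 - <<'E'
from h import *
c=ctrl.read_camera('side');cv2.imwrite('pics/d11.png',cv2.resize(c['frame'][180:300,180:270],None,fx=5,fy=5,interpolation=2))
E
```

```text
(no output)
```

View pics/d11.png

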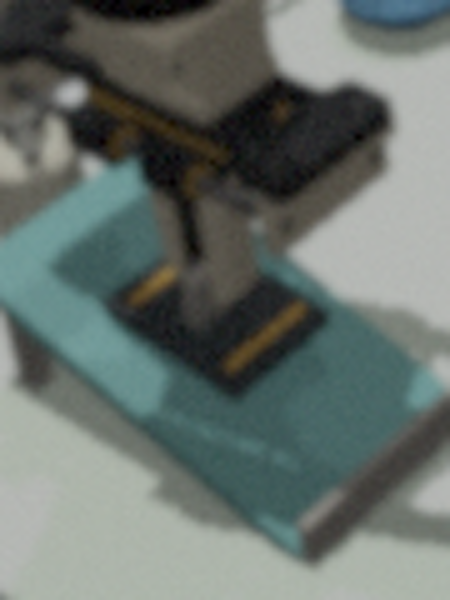

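>>> {"method": "move_arm", "body": {
  "targets": [
    [0.155, -0.03, 0, 0, 0],
    [0.155, 0, 0, 0, 0],
    [0.165, -0.03, 0, 0, 0],
    [0.165, 0, 0, 0, 0]
  ]
}}

```text
clock: 17.7
tool_pos: [576.9, 279.1, 119.3]
tool_rot: [0.005, 1.0, 0.009, 0.001]
wrist_force: [-3.5, 0.5, -2.5]
gripper_width: 0.167
```

>>> {"method": "move_arm", "body": {
  "targets": [
    [0.175, -0.03, 0, 0, 0],
    [0.175, 0, 0, 0, 0],
    [0.185, -0.03, 0, 0, 0],
    [0.185, 0, 0, 0, 0]
  ]
}}

```text
clock: 18.1
tool_pos: [574.8, 279.1, 119.3]
tool_rot: [0.005, 1.0, 0.009, 0.001]
wrist_force: [-3.4, -0.2, -2.5]
gripper_width: 0.188
```

```bash
python3 - <<'E'
from h import *
c=ctrl.read_camera('side');cv2.imwrite('pics/d12.png',cv2.resize(c['frame'][180:300,180:270],None,fx=5,fy=5,interpolation=2))
o=ctrl.get_obs();c=ctrl.read_camera('wrist');cv2.imwrite('pics/w12.png',c['frame'])
print(o['wrist_force'])
E
```

```text
[-2.922548   -0.50510019 -0.90748109]
```

View pics/d12.png

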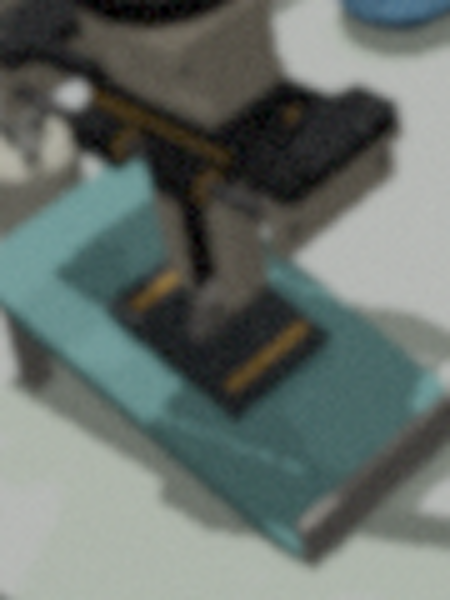

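View pics/w12.png

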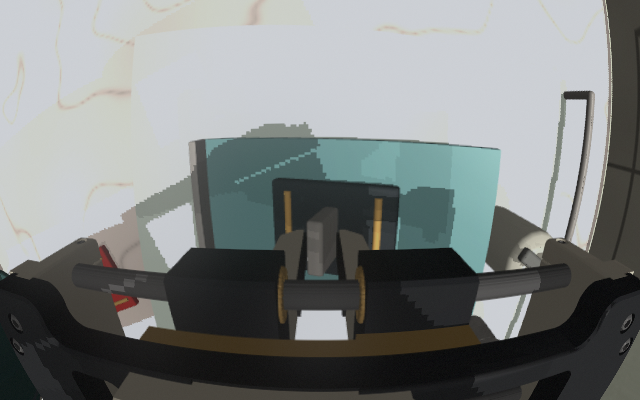

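The tab at about (322,245) now leans between the jaws as planned. I'll keep going until the force goes away.

>>> {"method": "move_arm", "body": {
  "targets": [
    [0.195, -0.03, 0, 0, 0],
    [0.195, 0, 0, 0, 0],
    [0.205, -0.03, 0, 0, 0],
    [0.205, 0, 0, 0, 0]
  ]
}}

```text
clock: 18.6
tool_pos: [574.3, 279.2, 120.7]
tool_rot: [0.004, 1.0, 0.009, 0.003]
wrist_force: [0.0, 0.0, 0.8]
gripper_width: 0.201
```

>>> {"method": "move_arm", "body": {
  "targets": [
    [0.215, -0.03, 0, 0, 0],
    [0.215, 0, 0, 0, 0],
    [0.225, -0.03, 0, 0, 0],
    [0.225, 0, 0, 0, 0]
  ]
}}

```text
clock: 19.0
tool_pos: [572.6, 279.2, 121.0]
tool_rot: [0.004, 1.0, 0.009, 0.003]
wrist_force: [0.0, -0.0, 0.1]
gripper_width: 0.224
```

```bash
python3 - <<'E'
from h import *
c=ctrl.read_camera('side');cv2.imwrite('pics/d13.png',cv2.resize(c['frame'][180:300,180:270],None,fx=5,fy=5,interpolation=2))
o=ctrl.get_obs();c=ctrl.read_camera('wrist');cv2.imwrite('pics/w13.png',c['frame'])
print(o['wrist_force'])
E
```

```text
[ 0.37056852 -0.14816708  0.5138052 ]
```

View pics/d13.png

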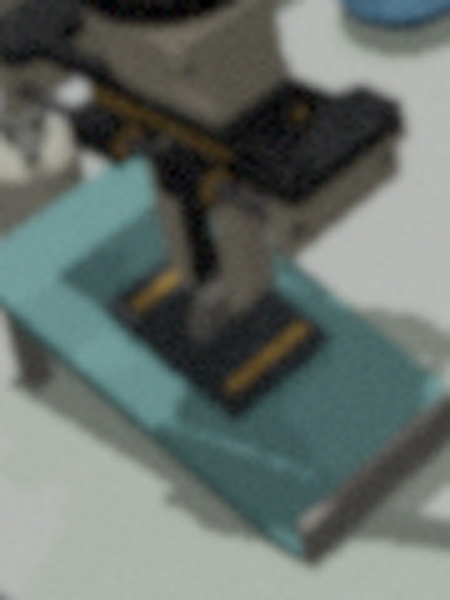

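View pics/w13.png

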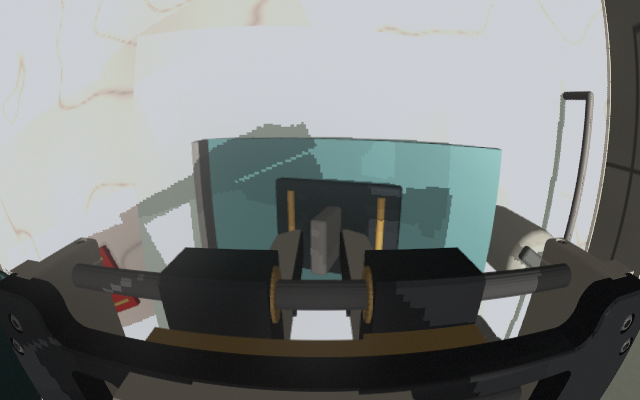

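Forces are zero, so the stand holds by itself. I'll open a little wider and rise straight up.

>>> {"method": "move_arm", "body": {
  "targets": [
    [0.28, 0, 0, 0, 0],
    [0.28, 0, 0, 0, 0],
    [0.28, 0, 0, -0.1, 0],
    [0.28, 0, 0, -0.2, 0],
    [0.28, 0, 0, -0.4, 0],
    [0.28, 0, 0, -0.6, 0],
    [0.28, 0, 0, -0.8, 0],
    [0.28, 0, 0, -0.8, 0],
    [0.28, 0, 0, -0.5, 0],
    [0.28, 0, 0, 0, 0]
  ]
}}

```text
clock: 20.1
tool_pos: [572.0, 280.1, 231.9]
tool_rot: [0.004, 1.0, 0.009, 0.004]
wrist_force: [0.5, 0.4, 0.1]
gripper_width: 0.281
```

```bash
python3 - <<'E'
from h import *
o=ctrl.get_obs();c=ctrl.read_camera('wrist');np.save('pics/w14.npy',(o,c),allow_pickle=True);cv2.imwrite('pics/w14.png',c['frame'])
c=ctrl.read_camera('scene');cv2.imwrite('pics/s14.png',c['frame'])
c=ctrl.read_camera('side');cv2.imwrite('pics/d14.png',c['frame'])
print(o['wrist_force'],o['tool_pos'])
E
```

```text
[0.53544598 0.37838493 0.07164458] [572.00562128 280.14690751 231.92185068]
```

View pics/w14.png

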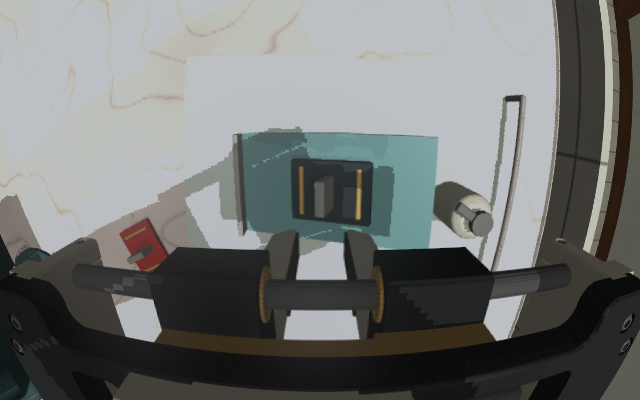

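View pics/s14.png

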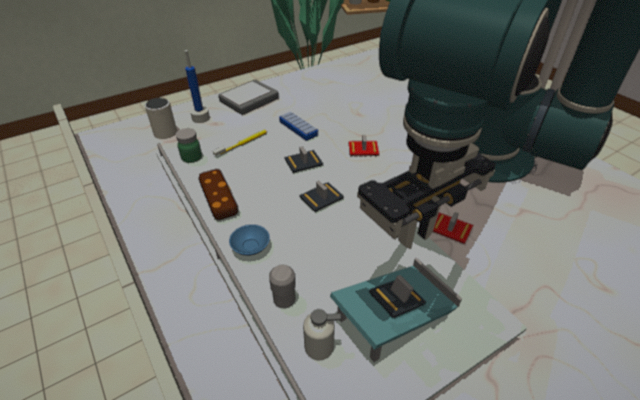

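View pics/d14.png

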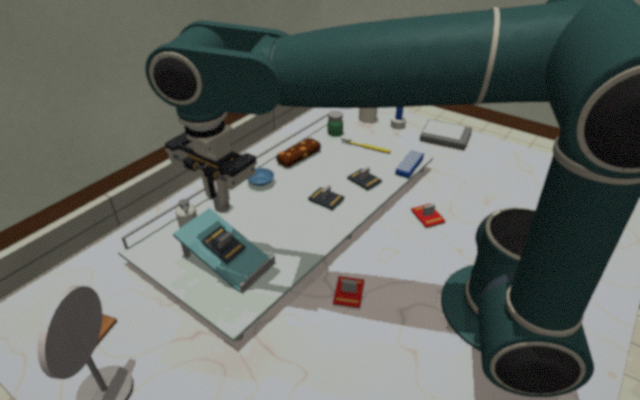

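>>> {"method": "move_arm", "body": {
  "targets": [
    [0.28, 0, 0, 0, 0],
    [0.28, 0, 0, 0, 0],
    [0.28, 0, 0, 0, 0],
    [0.28, 0, 0, 0, 0],
    [0.28, 0, 0, 0, 0],
    [0.28, 0, 0, 0, 0],
    [0.28, 0, 0, 0, 0],
    [0.28, 0, 0, 0, 0]
  ]
}}

```text
clock: 21.05
tool_pos: [570.4, 279.3, 223.8]
tool_rot: [0.006, 1.0, 0.009, -0.001]
wrist_force: [0.4, 0.0, -0.1]
gripper_width: 0.281
```

```bash
python3 - <<'E'
from h import *
def meas(o,c):
  n=np.array([-np.sin(.34),0,np.cos(.34)]);p0=np.array([583,280.5,85])
  m=cv2.inRange(cv2.cvtColor(c['frame'],cv2.COLOR_BGR2HSV),(10,90,60),(35,255,255))
  for k in cv2.findContours(m,0,1)[0]:
    (x,y),s,_=cv2.minAreaRect(k)
    if 140<y<230 and 280<x<390 and cv2.contourArea(k)>30:
      a,d=wray(c,o,x,y);t=((p0+12*n-a)@n)/(d@n);top=a+t*d; print(round(x,1),round(y,1),'foot-plane pt',(top-12*n).round(1))
  for z,u,v in((51,242,235),(51,246,137),(119,437,137),(119,430,249)): print('ledge',wplane(c,o,u,v,z).round(1))
o,c=np.load('pics/w14.npy',allow_pickle=True);meas(o,c)
o=ctrl.get_obs();c=ctrl.read_camera('wrist');meas(o,c);print(o['clock'])
E
```

```text
358.3 194.0 foot-plane pt [611.9 279.6  95.2]
301.0 189.5 foot-plane pt [555.3 278.5  75.2]
ledge [476.8 212.4  51. ]
ledge [486.6 330.5  51. ]
ledge [679.4 339.2 119. ]
ledge [684.5 225.9 119. ]
362.3 195.5 foot-plane pt [611.9 279.   95.2]
303.5 190.5 foot-plane pt [555.3 278.   75.2]
ledge [475.3 213.6  51. ]
ledge [485.1 329.4  51. ]
ledge [673.  338.3 119. ]
ledge [678.1 228.6 119. ]
21.05
```

```bash
python3 -c "
from station import ctrl
print(ctrl.sign_off())"
```

```text
the job is handed in; nothing more can be done
None
```

The stand that grips is on the middle of the sloping ledge, lying flat, and it stayed put when I let go. The job is handed in at about 21 s, with no verdict reported.

**Which stand:** I dragged each one 62–64 mm on the glass by its tab. The rightmost resisted with about 0.8 N and the middle one with 1–2 N. The one nearest the ledge took about 5.7 N, far the most. During the middle stand's drag the tool pressed down with about 3 N, because it had tilted slightly. That made its reading higher than the 1 N limit given for a slick stand, but it is still clearly slick.

**Placing:** I lifted the gripping stand and lowered it until its uphill feet touched, at 118 mm tool height (117.4 predicted). I then opened the jaws a little at a time so it tilted down onto the slope. The heaviest push on the ledge was about 9 N, for one step.

**Last checks:**
- **Position:** the stand sits at about (583.6, 278.7) against a ledge middle of (583, 280.5). The inlays measured 60 mm apart along the slope, which fits it lying flat.
- **Staying put:** two wrist readings about 0.9 s apart agreed to within 1 mm, and the wrist force was near zero.
- **The rest:** in the scene and side pictures the other two stands lie flat on the shelf, and everything else looks to be where it was.
- **Disagreement:** the camera views differed by a few mm, up to about 14 mm at one ledge corner. I used the wrist and scene views together with the given sizes.

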